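# Pin back a sprung belt-tensioner arm

### The arm

A 6-joint arm with a two-finger parallel gripper is mounted at the origin on a cart in front of the work surface, level with it; the furniture and walls round the work are solid. World frame = base frame: x ahead of the robot, y to its left, z up, the work surface at z = 0. Lengths are in m, angles in rad, forces in N, time in s.
With the tool pointing down it reaches from about 0.375 to 0.975 m from the base axis. Payload 3.8 kg.
Tool frame: the origin (TCP) lies on the mounting face of the last link; the fingertips stand 173 mm ahead of it and the grasp point (between the pads) lies 155 mm ahead of it; z points along the fingers, y is the direction in which the jaws open and shut (so a half turn about z gives the same grasp; the last joint's range is limited). The gripper opens to 85 mm and grips with 20 to 120 N. Pads are 22 mm wide; open, the fingers measure 114 mm over their backs; the gripper's body (76 mm by 85 mm) begins 54 mm behind the grasp point. The pads swing forward as they close: fully open they stand 13 mm farther back than shut.
Start: joints at [1.152, 0.264, 1.604, -0, 1.274, -0.037], TCP at [0.251, 0.626, 0.405] pointing down, gripper open.
Joint ranges: [-2.63, 2.63], [-0.94, 2.18], [0.31, 2.57], [-1.31, 4.45], [0, 2.66], [-2.55, 2.55]. Speed limits (rad/s): [2.57, 2.57, 3.14, 3.14, 3.14, 3.14].

### API

Orientations are given as a rotation vector (axis times angle).
In Python, from workcell import bot gives the robot as it stands.
- The arm moves only by the shell command python3 -m jog 'ROWS' [FORCE]. ROWS is JSON, a list that holds one entry, the list of rows, each a list of 7 numbers: the closure, from 0 (fully open) to 1 (shut), then the shift along the tool's x, y, z in cm, then the turn, a rotation vector about the tool's x, y, z in rad. A call has 1 to 12 rows; each row is the pose to reach, as a shift and turn from the pose commanded when the call began, along the tool's axes at that moment; what a row does not reach only later rows make up. A row lasts 1/8 s, in which the tool goes at most 62.5 mm and 10.7 degrees, less where a joint would pass 70% of its speed; a pose out of reach is approached as far as the arm can. A call with a gripper value outside its range is refused whole. The fingers move at their own pace and stop on an object; FORCE is the grip in N (left out, the last holds). Time passes only in rows, so rows that repeat a pose let the fingers close. It gives the time, the measured TCP pose, the force and the opening at its end, in the units of the state.
- bot.read_state(): the state, without advancing time (a new reading comes with each control period).
- bot.read_camera(name): name is "scene" or "side" or "wrist"; returns the picture (480x640x3 uint8, red, green, blue); there is no depth.
- bot.camera_model(name): a dict with "intrinsics" (3x3 intrinsics, pixels), "k1" (the pictures are not rectified: a ray, as slopes to the right and down, at radius r is drawn at 1 + k1 r^2 times it, then the intrinsics apply), "rvec" (rotation vector, rad) and "tvec" (3), from world to camera coordinates, as OpenCV has them. Camera axes: x right, y down, z forward; pixel columns grow to the right and rows downward; lengths in m; the calibration is good to about 2 mm. A picture is of the moment at which its call begins: read the wrist's pose just before it. camera_model takes no time and is no camera call; for the wrist camera it gives the pose at the moment of the call.
- bot.finish_job(): hands the job in, once; it reports no verdict.
The state is a dict: "time": time; "q": joint angles; "joint_vel": joint speeds; "joint_torque": joint torques, N m; "tool_pos": TCP position; "tcp_rot": TCP orientation; "wrist_force": force on the tool from outside, world axes, zero at the start; "torque": the same for the moment, N m; "width": opening from 0.0 (shut) to 1.0 (fully open).
Only numpy, scipy, OpenCV 4.12 (cv2) and the standard library are available. Lean on these libraries where they do the work, as an engineer would, in place of code of your own. Each camera call takes 0.05 s, during which the arm holds its last target.

### The job

The belt-tensioner arm on the sloping stand must be pinned back for a belt change. Swing the sprung arm away from its rest stop against its spring until the drop pin that stands in it (a good handle) comes over the slot in the fan-shaped plate below, whose place is best found by feel; push the pin fully home, until its knob sits on the boss of the arm, and let go, leaving the arm pinned back. Do not disturb the loose things round the stand.

Things in the scene. Friction and masses are not known exactly. Their poses are not given: they have to be found in the camera images.
- stand: grey steel stand, 235 mm long, fixed to the worktop; its deck slopes 30 degrees, rising away from the robot. Over the deck lies the quadrant, a fan-shaped aluminium plate 8 mm thick, and over that the dark sprung arm, 180 mm long, with a square boss and a black idler wheel near its far end. Origin: centre under the foot; x to the high end, z up
- quadrant_top (a point): on the pivot axis, in the plane of the quadrant's top face; axes fixed to the deck: z square to it, x up the slope. The quadrant has one radial slot, 18 mm wide, open below, under the path of the pin. It lies anywhere from 0.70 to 1.00 rad of arm swing; the place differs each time and is not reported. Over the slot the pin can be pushed 16 mm further down; elsewhere its foot meets the plate
- pivot (a point): the pivot of the arm: on its axis, in the plane of the quadrant's top face. z = pivot axis, square to the deck, so 30 degrees from vertical, its upper end leaning to the low end of the stand (the robot's side); x = along the arm from the pivot to the boss. The axes turn with the arm.
- guard_top (a point): middle of the top bar of the fixed steel bar guard (a hoop of 10 mm bar, 230 mm wide, with a cross bar) that stands square on the deck across its high end, 178 mm up the slope from the pivot and 250 mm high, so that it leans over the arm: the knob cannot be handled with an upright hand, only with one tilted like the pin. Axes as quadrant_top
- boss (a point): centre of the top face of the arm's boss (36 mm square), 110 mm from the pivot along the arm, 44 mm above the quadrant's top face; axes as pivot. The drop pin stands in the boss's through hole (13.6 mm), parallel to the pivot axis, free to turn, slide and be pulled out. With the pin up, the knob's underside is 16 mm above this point; fully home it rests on it.
- drop_pin: steel drop pin 106 mm long, 100 to 180 g: 12 mm shank, 60 mm long with a tapered foot, and above it a round black knob to hold, 25 mm in diameter (28 mm at its lower rim), 46 mm long. Origin at the centre of the foot's end face, z along the pin to the knob. At the start it stands in the boss with its foot on the quadrant.
- tension_arm (a joint): swing of the arm: 0 at its rest stop, growing anticlockwise seen from above the deck (to the left as the robot sees it), end stop at 1.2 rad. A spring always pulls it back to 0: about 2.5 N at the pin at the start, 5 N at 1 rad. This side load tips the pin some 0.03 rad in its hole and makes it bind, so it must be pushed down (some 5 to 15 N), and if released early the arm springs back.
- oilstone: bystander: grey-brown oilstone, 50 x 150 x 25 mm, lying behind and to the right of the stand; origin at the centre of its underside
- wood_block: bystander: grey weathered wood block, 62 x 160 x 52 mm, lying behind the stand; origin at the centre of its underside
- compound_black: bystander: bar of polishing compound, 35 x 86 x 34 mm, lying to the left of the stand; origin at the centre of its underside

How it is judged:
On the way, in this order (a step that is already met when the one before it is completed fails the run):
1. the arm has been swung at least 0.45 rad from its rest stop with the pin still in its boss, not yet home (value of joint tension_arm above 0.45 rad and z of drop_pin in the frame of boss between -0.045 and -0.01 m), for 0.1 s.
2. the pin is home: its foot at least 12 mm below the quadrant's top face (16 mm is fully home), with the arm held back at least 0.6 rad (value of joint tension_arm above 0.6 rad and z of drop_pin in the frame of pivot below -0.012 m), for 0.2 s.
At the end, for the whole second after the job is handed in: The arm stays swung back at least 0.6 rad, held by the pin alone: the pin stands in the boss and through the slot, its foot at least 12 mm below the quadrant's top face (16 mm is fully home), parallel to the pivot axis within 0.15 rad, and everything is released and at rest (all of step 2 and distance between drop_pin and boss below 0.06 m and angle between the z axis of drop_pin and the z axis of pivot, either way round below 0.15 rad and velocity of joint tension_arm between -0.05 and 0.05 rad/s and linear speed of drop_pin below 0.02 m/s); the robot touches nothing.
It fails at once if a bystander (oilstone, wood block, compound bar) is moved more than 30 mm (distance of any of oilstone, wood_block, compound_black from where it was at the start of the episode above 0.03 m).
It also fails if it takes over 35 s, if anything falls off the work surface, if the arm or the gripper's body presses on something with over 40 N, if the wrist force passes 120 N, or if a joint passes its speed limit or range.

## Working session

There is one attempt and no reset: what is moved stays moved. The work goes in short steps, Python scripts to look and compute and a shell command to move; the robot and the scene stay as the last step left them, time stands still between calls to the robot, and variables do not carry over. Pictures are saved under pics/ and viewed, and the job is handed in when it is done.

```bash
ls; mkdir -p pics; cat > h.py <<'E'
import numpy as np,cv2
from workcell import bot
from scipy.spatial.transform import Rotation as R
def snap(n,f):
    im=bot.read_camera(n); cv2.imwrite('pics/'+f,im[:,:,::-1]); return im
def proj(cm,P):
    P=np.atleast_2d(P); c=(R.from_rotvec(cm['rvec']).as_matrix()@P.T).T+np.array(cm['tvec'])
    s=c[:,:2]/c[:,2:]; r2=(s**2).sum(1,keepdims=True); s=s*(1+cm['k1']*r2)
    K=np.array(cm['intrinsics']); return s@K[:2,:2].T+K[:2,2]
def ray(cm,uv):
    K=np.array(cm['intrinsics']); d=np.linalg.solve(K[:2,:2],np.array(uv,float)-K[:2,2]); s=d.copy()
    for _ in range(30): s=d/(1+cm['k1']*(s@s))
    M=R.from_rotvec(cm['rvec']).as_matrix(); o=-M.T@np.array(cm['tvec']); v=M.T@np.array([s[0],s[1],1]); return o,v/np.linalg.norm(v)
def tri(obs):
    A=0;b=0
    for cm,uv in obs:
        o,v=ray(cm,uv);Pm=np.eye(3)-np.outer(v,v);A=A+Pm;b=b+Pm@o
    x=np.linalg.solve(A,b); return x,[proj(cm,x)[0]-uv for cm,uv in obs]
E
python3 - <<'E'
from h import *
for n in ('scene','side','wrist'):
    snap(n,n+'0.png'); cm=bot.camera_model(n); o,v=ray(cm,(320,240)); print(n,o,v,cm['k1'],cm['intrinsics'][0][0])
print(bot.read_state())
E
```

```text
pics
scene [0.75215867 1.10402773 1.28116246] [-0.09405221 -0.60467243 -0.79090166] -0.05249962576100996 586.6704008062909
side [0.33106339 1.4171445  1.18085481] [ 0.20194134 -0.73199226 -0.65069734] -0.0634985760993341 545.8659879996641
wrist [0.17302644 0.65712456 0.37167861] [ 0.31514836 -0.1152118  -0.94202322] -0.014797892888128095 372.7022708831544
{'time': 0.15, 'q': array([ 1.15209671e+00,  2.64572571e-01,  1.60507858e+00,  2.99491045e-05,
        1.27368749e+00, -3.69153154e-02]), 'joint_vel': array([-0.0015944 , -0.00151968, -0.00371803, -0.00060425, -0.00026354,
       -0.00300138]), 'joint_torque': array([-5.02163148e-04, -5.15902054e+01, -3.67961490e+01, -1.13950016e-04,
        8.07670760e-03, -8.31495470e-06]), 'tool_pos': array([0.25138719, 0.62615354, 0.40364296]), 'tcp_rot': array([-5.96003047e-01, -3.08410847e+00,  2.66122267e-03]), 'wrist_force': array([ 0.0848651 ,  0.32721997, -0.45256634]), 'torque': array([-0.04550818,  0.06087265, -0.04599897]), 'width': 0.99481727954909}
```

View pics/scene0.png

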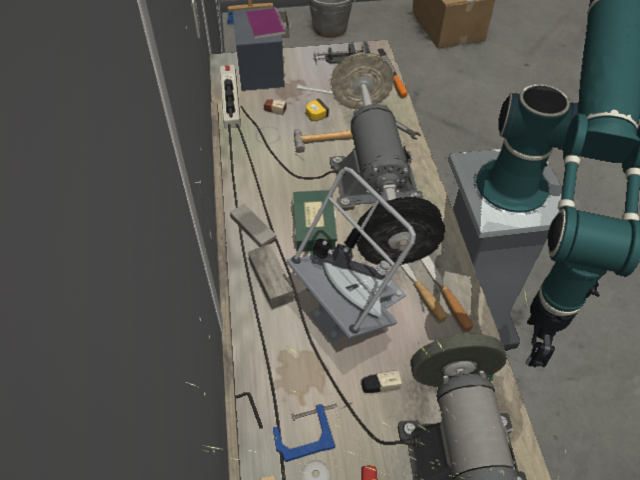

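View pics/side0.png

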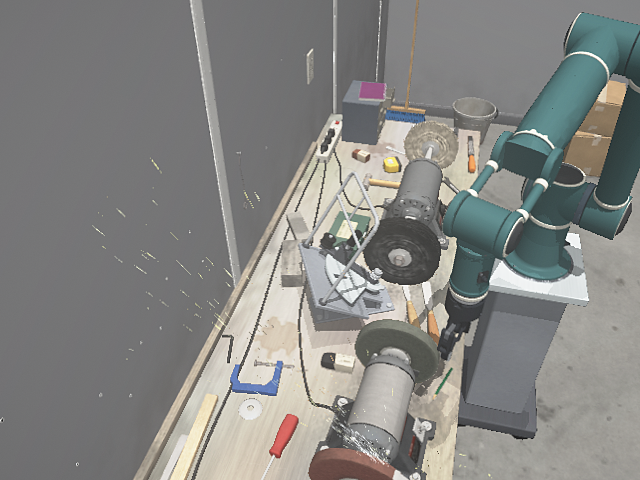

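View pics/wrist0.png

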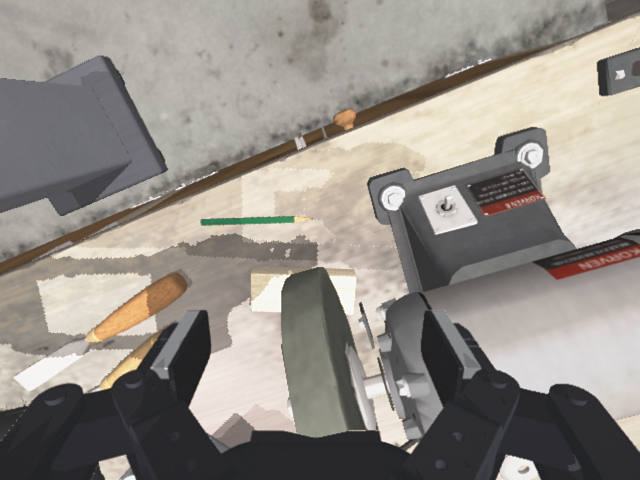

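```bash
python3 - <<'E'
import cv2
a=cv2.imread('pics/scene0.png')[150:350,270:470]; cv2.imwrite('pics/sc_c.png',cv2.resize(a,(800,800),interpolation=cv2.INTER_CUBIC)[:600])
a=cv2.imread('pics/side0.png')[160:330,280:440]; cv2.imwrite('pics/sd_c.png',cv2.resize(a,(560,595),interpolation=cv2.INTER_CUBIC))
E
```

```text
(no output)
```

View pics/sc_c.png

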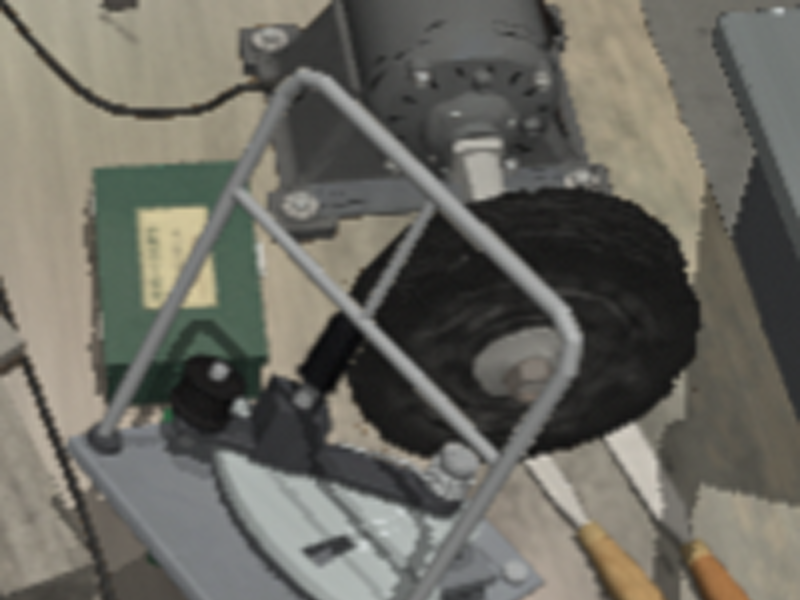

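View pics/sd_c.png

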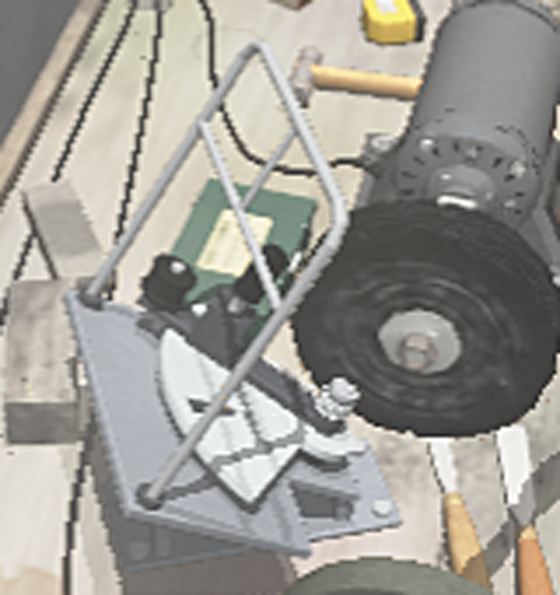

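```bash
cat > fit.py <<'E'
from h import *
from scipy.optimize import least_squares
C={n:bot.camera_model(n) for n in ('scene','side')}
obs={'tl':[('scene',(345,169)),('side',(353.4,172.9))],'tr':[('scene',(412.5,231)),('side',(377,221))],'fl':[('scene',(296.3,259.3)),('side',(306.3,244.5))],
'fr':[('side',(323,301.5))],'piv':[('scene',(385,265)),('side',(377.1,272.9))],'knobtop':[('scene',(357,229)),('side',(357.5,232))]}
for k,v in obs.items():
    if len(v)>1: print(k,*tri([(C[n],u) for n,u in v]))
E
python3 fit.py
```

```text
tl [0.56401548 0.23128743 0.37946219] [array([ 0.01005667, -0.01859994]), array([-0.01146333,  0.01279515])]
tr [0.46518661 0.42579049 0.38826864] [array([-0.36404517,  0.65389333]), array([ 0.42703339, -0.45771597])]
fl [0.68208425 0.29308895 0.15605686] [array([ 0.02762466, -0.04796031]), array([-0.03339678,  0.03131252])]
piv [0.46929309 0.31216609 0.11396148] [array([-0.4932054 ,  0.89170177]), array([ 0.62086947, -0.62857981])]
knobtop [0.53732315 0.27328834 0.21794896] [array([-0.45201186,  0.82283131]), array([ 0.54747593, -0.56948531])]
```

```bash
cat >> h.py <<'E'
def frame(yaw):
    xd=np.array([np.cos(yaw)*np.cos(np.pi/6),np.sin(yaw)*np.cos(np.pi/6),.5]); yd=np.array([-np.sin(yaw),np.cos(yaw),0]); n=np.cross(xd,yd); return xd,yd,n
def rel(p,Rm=None):
    s=bot.read_state(); R0=R.from_rotvec(s['tcp_rot']).as_matrix()
    print('shift cm',np.round(100*R0.T@(np.array(p)-s['tool_pos']),2),end=' ')
    if Rm is not None: print('turn',np.round(R.from_matrix(R0.T@Rm).as_rotvec(),3))
E
python3 - <<'E'
from h import *
s=bot.read_state();R0=R.from_rotvec(s['tcp_rot']).as_matrix();print(R0.round(3))
o,_=ray(bot.camera_model('wrist'),(320,240));print('cam in tool',R0.T@(o-s['tool_pos']))
xd,yd,n=frame(0.47);print(xd,yd,n)
for sg in (1,-1):
    Rm=np.c_[sg*np.cross(yd,-n),sg*yd,-n];rel([.41,.22,.46],Rm)
E
```

```text
[[-0.928  0.373 -0.001]
 [ 0.373  0.928 -0.002]
 [ 0.    -0.002 -1.   ]]
cam in tool [ 0.08425498 -0.00039926  0.03197294]
[0.77212079 0.39221103 0.5       ] [-0.45288629  0.89156829  0.        ] [-0.44578414 -0.22644314  0.8660254 ]
shift cm [-29.85 -31.79  -5.58] turn [-0.224 -0.492 -0.831]
shift cm [-29.85 -31.79  -5.58] turn [-0.598  0.273  2.226]
```

```bash
python3 -m jog '[[[0,0,0,-6,0,0,0],[0,-4,-4,-9,0,0,-0.1],[0,-9,-9,-9,-0.04,-0.08,-0.25],[0,-14,-14,-9,-0.08,-0.17,-0.4],[0,-19,-19,-8,-0.12,-0.26,-0.53],[0,-24,-25,-7,-0.16,-0.36,-0.65],[0,-29,-30,-6,-0.2,-0.45,-0.77],[0,-29.85,-31.8,-5.6,-0.224,-0.492,-0.831],[0,-29.85,-31.8,-5.6,-0.224,-0.492,-0.831]]]'
python3 - <<'E'
from h import *
s=bot.read_state();print(s['time'],s['q'],s['tool_pos'],s['wrist_force']);
a=snap('wrist','w1.png');snap('scene','s1.png')
E
```

```text
time: 1.27
tool_pos: [0.41, 0.2162, 0.4592]
tcp_rot: [-0.605, 2.557, 0.162]
wrist_force: [-1.1, 0.4, 0.5]
width: 1.0
1.275 [ 0.42391321 -0.35360143  2.13895594  0.02756225  0.83338348 -1.62434682] [0.41001516 0.21624824 0.45923747] [-1.05386829  0.35969809  0.53407113]
```

View pics/w1.png

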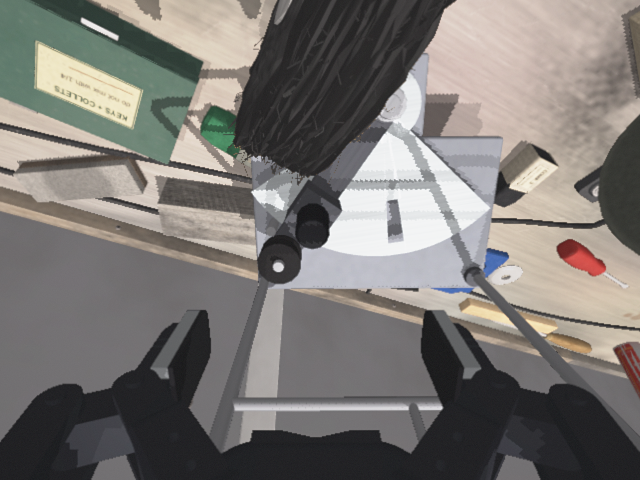

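View pics/s1.png

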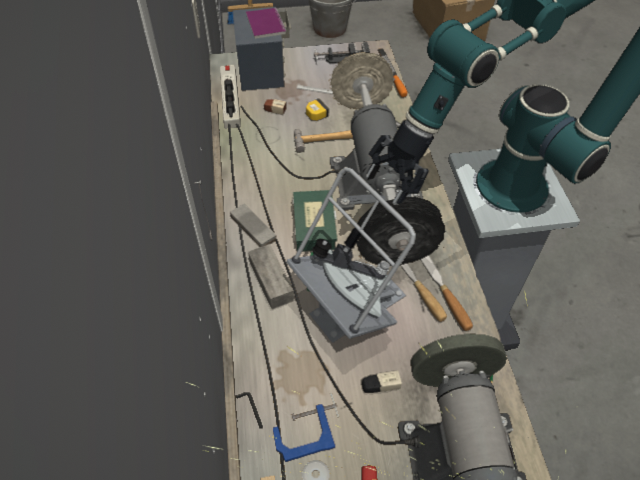

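```bash
python3 - <<'E'
import cv2
a=cv2.imread('pics/w1.png')[50:300,220:520]; cv2.imwrite('pics/w1_c.png',cv2.resize(a,(720,600),interpolation=cv2.INTER_CUBIC))
a=cv2.imread('pics/side0.png')[200:300,330:450]; cv2.imwrite('pics/sd_c2.png',cv2.resize(a,(720,600),interpolation=cv2.INTER_CUBIC))
a=cv2.imread('pics/scene0.png')[180:280,330:450]; cv2.imwrite('pics/sc_c2.png',cv2.resize(a,(720,600),interpolation=cv2.INTER_CUBIC))
E
```

```text
(no output)
```

View pics/w1_c.png

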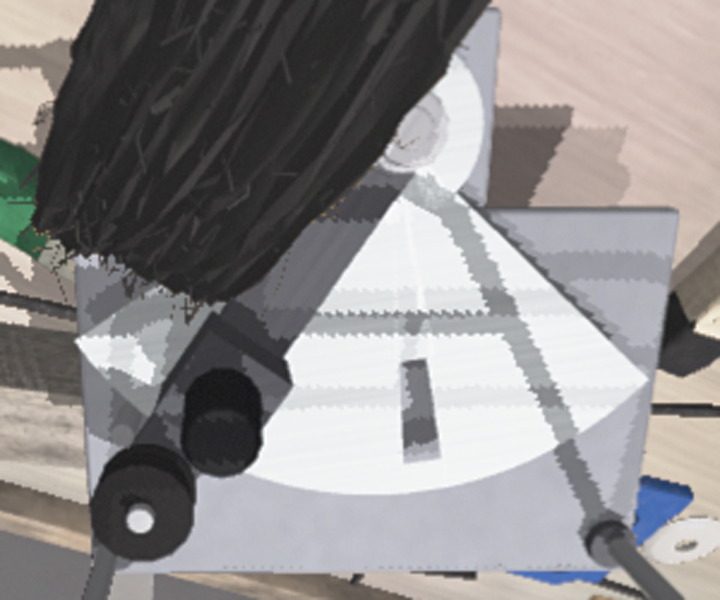

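View pics/sd_c2.png

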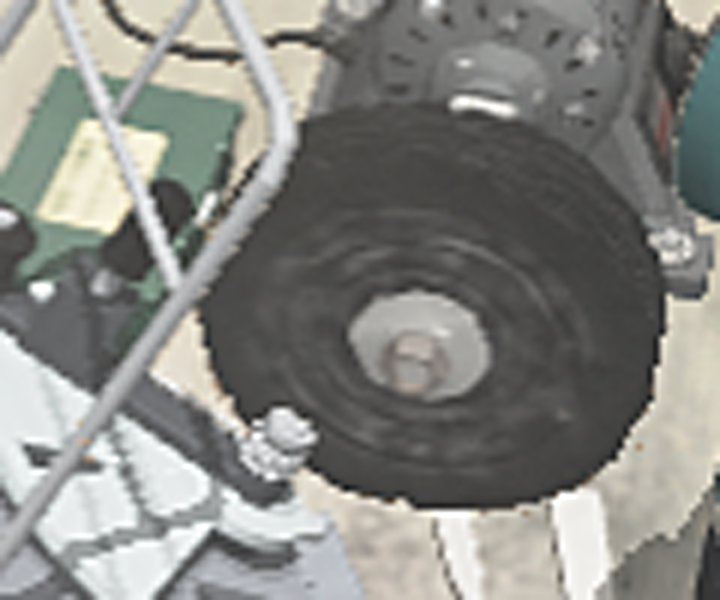

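View pics/sc_c2.png

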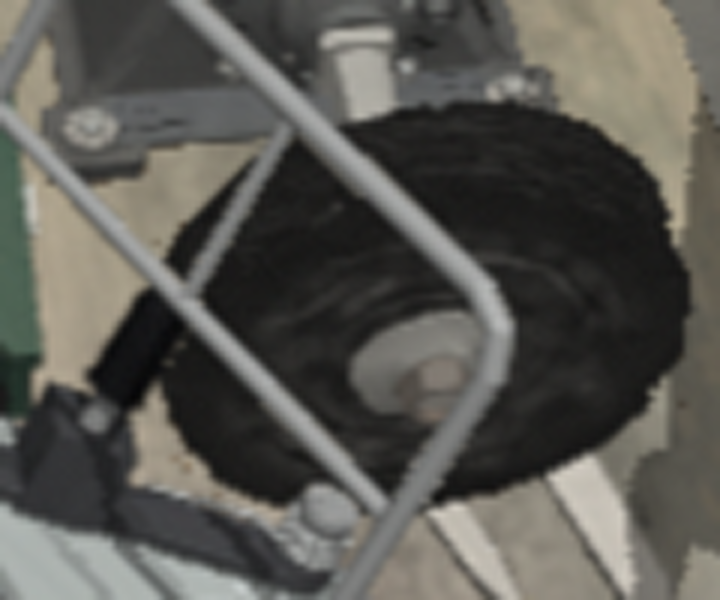

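```bash
cat > fit2.py <<'E'
from h import *
from scipy.optimize import least_squares
C={n:bot.camera_model(n) for n in ('scene','side','wrist')}
def W(u,v): return (u/2.4+220,v/2.4+50)
obs=[('tl','scene',(345,169)),('tl','side',(353.4,172.9)),('tr','scene',(412.5,231)),('tr','side',(377,221)),('fl','scene',(296.3,259.3)),('fl','side',(306.3,244.5)),
('fr','side',(323,301.5)),('fr','wrist',W(607,540)),('kt','scene',(357.5,230)),('kt','side',(359,232.5)),('kt','wrist',W(222,440)),('kb','scene',(349,244)),('kb','side',(350,244)),
('ph','scene',(384.5,265)),('ph','side',(377.1,272.7)),('ph','wrist',W(412,137))]
def pts(p):
    o=p[:3];xd,yd,n=frame(p[3]);F=lambda x,y,z:o+x*xd+y*yd+z*n
    t=p[4];c,s=np.cos(t)*.11,np.sin(t)*.11
    return dict(tl=F(.178,-.11,p[5]),tr=F(.178,.11,p[5]),fl=F(.178,-.11,p[6]),fr=F(.178,.11,p[6]),kt=F(c,s,.106),kb=F(c,s,.06),ph=F(0,0,p[7]))
def res(p):
    P=pts(p); return np.concatenate([(proj(C[n],P[k])[0]-uv) for k,n,uv in obs])
r=least_squares(res,[.46,.31,.08,.47,-.6,.25,-.02,.04],loss='soft_l1',x_scale=[.1,.1,.1,.1,.1,.1,.1,.1])
p=r.x;print(p.round(4))
for (k,n,uv),e in zip(obs,res(p).reshape(-1,2)):print(k,n,e.round(1))
np.save('p.npy',p)
xd,yd,n=frame(p[3])
for uv in (W(414,362),W(422,460),W(418,410)):
    o,v=ray(C['wrist'],uv);t=((p[:3]-o)@n)/(v@n);q=o+t*v-p[:3];print('slot',q@xd,q@yd,np.arctan2(q@yd,q@xd)-p[4])
E
python3 fit2.py
```

```text
[ 0.4853  0.3236  0.0834  0.4679 -0.6241  0.2475 -0.0167  0.0376]
tl scene [1.7 0.1]
tl side [ 0.2 -0.6]
tr scene [1.9 4.9]
tr side [0.7 2.7]
fl scene [1.2 1.3]
fl side [0.1 0.9]
fr side [-0.3 -0.6]
fr wrist [-0.5  1.8]
kt scene [-0.   0.5]
kt side [-0.7 -0.6]
kt wrist [-2.3  3.7]
kb scene [-0.3  1.4]
kb side [-0.2 -0. ]
ph scene [0.7 1.3]
ph side [ 0.8 -0.2]
ph wrist [-0.2 -4.4]
slot 0.08914469641919623 0.013801150653785073 0.7776664118184599
slot 0.13114940674547582 0.019869424295057767 0.7744271986989042
slot 0.1093289818029351 0.016747100319255165 0.776067715166329
```

```bash
python3 - <<'E'
from h import *
C={n:bot.camera_model(n) for n in ('scene','side')}
p=np.load('p.npy');xd,yd,n=frame(p[3])
for nm,a,b in (('hub',(402.5,244),(399.2,260.3)),('shaft',(390,187),(410,215))):
    x,e=tri([(C['scene'],a),(C['side'],b)]);q=x-p[:3];print(nm,x,e,'deck',q@xd,q@yd,q@n)
    if nm=='hub':h=x
    else:
        ax=(h-x)/np.linalg.norm(h-x);print(ax)
# wheel center ~ 20mm behind nut
ax=np.array([ax[0],ax[1],0]);ax/=np.linalg.norm(ax)
u=np.cross(ax,[0,0,1]);
for back in (.015,.03,.06):
  for rad in (.08,.1,.12):
    c=h-back*ax;t=np.linspace(0,2*np.pi,9)[:-1]
    P=c+rad*(np.cos(t)[:,None]*u+np.sin(t)[:,None]*np.array([0,0,1]))
    print(back,rad,'scene',proj(C['scene'],P)[[0,2,4,6]].round(0).tolist(),'side',proj(C['side'],P)[[0,2,4,6]].round(0).tolist())
E
```

```text
hub [0.41624228 0.2663174  0.13136755] [array([-0.18168489,  0.32459626]), array([ 0.22514163, -0.2329783 ])] deck -0.05178807224215781 -0.019970492287231335 0.08525450492215829
shaft [0.41343056 0.10286045 0.1672699 ] [array([ 0.53733769, -0.95051042]), array([-0.63890762,  0.68627995])] deck -0.09985942131993433 -0.16458762457363876 0.15446497316691654
[ 0.01679873  0.97657954 -0.2144999 ]
0.015 0.08 scene [[369.0, 243.0], [405.0, 219.0], [432.0, 236.0], [397.0, 258.0]] side [[373.0, 252.0], [403.0, 235.0], [428.0, 262.0], [398.0, 277.0]]
0.015 0.1 scene [[361.0, 243.0], [406.0, 213.0], [440.0, 236.0], [397.0, 263.0]] side [[366.0, 251.0], [403.0, 230.0], [435.0, 263.0], [397.0, 282.0]]
0.015 0.12 scene [[353.0, 244.0], [407.0, 208.0], [448.0, 235.0], [396.0, 267.0]] side [[359.0, 249.0], [404.0, 224.0], [443.0, 264.0], [397.0, 286.0]]
0.03 0.08 scene [[368.0, 238.0], [404.0, 214.0], [431.0, 232.0], [396.0, 254.0]] side [[374.0, 248.0], [404.0, 232.0], [429.0, 258.0], [399.0, 273.0]]
0.03 0.1 scene [[360.0, 239.0], [405.0, 209.0], [439.0, 231.0], [395.0, 258.0]] side [[367.0, 247.0], [404.0, 226.0], [436.0, 259.0], [398.0, 278.0]]
0.03 0.12 scene [[352.0, 239.0], [406.0, 203.0], [446.0, 230.0], [395.0, 263.0]] side [[360.0, 246.0], [405.0, 221.0], [443.0, 261.0], [398.0, 283.0]]
0.06 0.08 scene [[366.0, 229.0], [401.0, 205.0], [428.0, 223.0], [394.0, 245.0]] side [[376.0, 242.0], [405.0, 225.0], [430.0, 251.0], [401.0, 267.0]]
0.06 0.1 scene [[358.0, 229.0], [402.0, 199.0], [436.0, 222.0], [393.0, 249.0]] side [[369.0, 241.0], [406.0, 220.0], [437.0, 252.0], [400.0, 271.0]]
0.06 0.12 scene [[350.0, 230.0], [403.0, 194.0], [443.0, 221.0], [392.0, 254.0]] side [[363.0, 240.0], [407.0, 214.0], [444.0, 254.0], [399.0, 276.0]]
```

```bash
cat >> h.py <<'E'
P0=np.load('p.npy')
def deck():
    xd,yd,n=frame(P0[3]);return P0[:3],np.c_[xd,yd,n]
def target(th,h,rot=0,r=.11,th0=None,gr=.155):
    # th swing; h grasp point height; tool x aligned at 180deg + rot about n
    o,D=deck(); a=th+(P0[4] if th0 is None else th0)
    g=o+D@np.array([r*np.cos(a),r*np.sin(a),h+gr])
    A=D@R.from_rotvec([0,0,rot]).as_matrix()
    return g,np.c_[-A[:,0],A[:,1],-A[:,2]]
def tcpdeck():
    s=bot.read_state();o,D=deck();q=D.T@(s['tool_pos']-o);return q-[0,0,.155]
E
python3 - <<'E'
from h import *
print(tcpdeck());print(target(0,.088)[0])
rel(*target(0,.17,-.785));rel(*target(0,.088,-.785))
E
```

```text
[ 0.08891426 -0.06028288  0.22846542]
[0.47485743 0.24629624 0.33850612]
shift cm [-0.04 -0.4   5.85] turn [-0.     0.     0.782]
shift cm [-0.03 -0.39 14.05] turn [-0.     0.     0.782]
```

```bash
python3 -m jog '[[[0,0,-0.2,2,0,0,0.18],[0.2,0,-0.4,4,0,0,0.36],[0.35,0,-0.4,5.8,0,0,0.54],[0.4,0,-0.4,5.8,0,0,0.72],[0.4,0,-0.4,5.8,0,0,0.785],[0.4,0,-0.4,5.8,0,0,0.785]]]'
python3 - <<'E'
from h import *
print(tcpdeck());s=bot.read_state();print(s['time'],s['q'],s['wrist_force'],s['width']);rel(*target(0,.088,-.785))
snap('wrist','w2.png');cm=bot.camera_model('wrist');np.save('cm2.npy',cm,allow_pickle=True)
E
```

```text
time: 2.12
tool_pos: [0.4375, 0.2308, 0.4104]
tcp_rot: [0.419, 2.653, 0.424]
wrist_force: [-0.7, 0.3, -0.1]
width: 0.602
[ 0.09030073 -0.06124331  0.17043252]
2.125 [ 0.42695974 -0.25277805  2.15624917  0.03524431  0.71460829 -0.85094791] [-0.69110202  0.28029921 -0.12319931] 0.6015033166576026
shift cm [-0.15 -0.31  8.24] turn [ 0.002 -0.001  0.003]
```

View pics/w2.png

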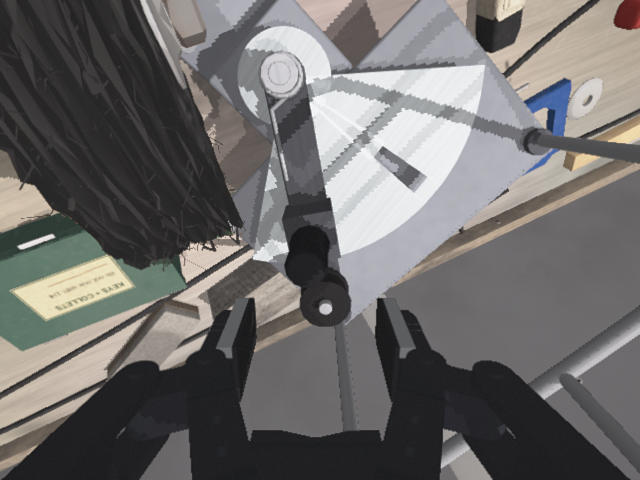

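```bash
python3 - <<'E'
from h import *
a=cv2.imread('pics/w2.png')[40:340,180:480]; cv2.imwrite('pics/w2_c.png',cv2.resize(a,(600,600),interpolation=cv2.INTER_CUBIC))
cm=np.load('cm2.npy',allow_pickle=True).item();o,D=deck();t=P0[4]
for nm,q in dict(kt=[.11*np.cos(t),.11*np.sin(t),.106],ph=[0,0,P0[7]],fr=[.178,.11,P0[6]]).items():
    print(nm,proj(cm,o+D@np.array(q)))
s=bot.read_state();M=R.from_rotvec(s['tcp_rot']).as_matrix()
print('axis pts',[proj(cm,s['tool_pos']+M[:,2]*z)[0].round(0).tolist() for z in (.155,.22,.26)])
E
```

```text
kt [[310.82121206 272.79024538]]
ph [[283.9242087   70.67959511]]
fr [[539.7066713  142.90386339]]
axis pts [[317.0, 339.0], [317.0, 270.0], [317.0, 245.0]]
```

View pics/w2_c.png

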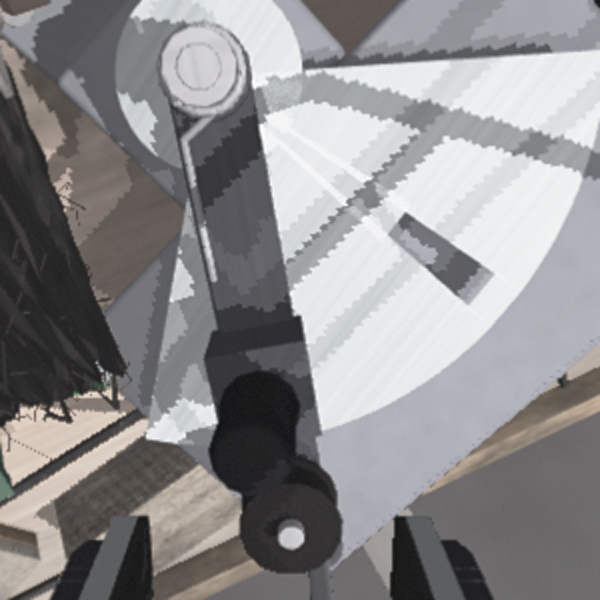

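```bash
cat > fit3.py <<'E'
exec(open('fit2.py').read().split("def pts")[0])
C['wrist']=None
cm1=None
obs=[o for o in obs if o[1]!='wrist']
C['w2']=np.load('cm2.npy',allow_pickle=True).item()
obs+=[('kt','w2',(304,267.5)),('ph','w2',(282.5,72.5)),('fr','w2',(535.5,141)),('ib','w2',(325.5,308))]
def pts(p):
    o=p[:3];xd,yd,n=frame(p[3]);F=lambda x,y,z:o+x*xd+y*yd+z*n
    t=p[4];c,s=np.cos(t),np.sin(t);r=.11
    return dict(tl=F(.178,-.11,p[5]),tr=F(.178,.11,p[5]),fl=F(.178,-.11,p[6]),fr=F(.178,.11,p[6]),kt=F(r*c,r*s,.106),kb=F(r*c,r*s,.06),ph=F(0,0,p[7]),ib=F(p[8]*c,p[8]*s,p[9]))
def res(p):
    P=pts(p); return np.concatenate([(proj(C[n],P[k])[0]-uv) for k,n,uv in obs])
r=least_squares(res,[.485,.32,.08,.47,-.6,.25,-.02,.04,.15,.06],loss='soft_l1')
p=r.x;print(p.round(4))
for (k,n,uv),e in zip(obs,res(p).reshape(-1,2)):print(k,n,e.round(1))
np.save('p.npy',p)
xd,yd,n=frame(p[3])
for uv in ((382.5,151),(420,185),(401,168)):
    o,v=ray(C['w2'],uv);t=((p[:3]-o)@n)/(v@n);q=o+t*v-p[:3];print('slot',q@xd,q@yd,np.arctan2(q@yd,q@xd)-p[4])
E
python3 fit3.py; python3 -c "
from h import *
print(tcpdeck());rel(*target(0,.088,-.785))"
```

```text
[ 0.4862  0.3222  0.0806  0.4693 -0.6411  0.2492 -0.0163  0.0376  0.2387
 -0.0756]
tl scene [1.4 0. ]
tl side [ 0.2 -0.5]
tr scene [1.6 4.6]
tr side [0.7 2.7]
fl scene [0.8 1.5]
fl side [0.  1.2]
fr side [-0.3 -0.4]
kt scene [-0.7  0.5]
kt side [-0.8 -0.4]
kb scene [-0.9  1.3]
kb side [-0.3  0.2]
ph scene [0.  1.6]
ph side [0.4 0.1]
kt w2 [-0.   4.3]
ph w2 [-1.5 -0.9]
fr w2 [0.3 1.7]
ib w2 [-0.  0.]
slot 0.09079284925408956 0.014835174884519582 0.8030722604198601
slot 0.13223850896187214 0.01845985004238449 0.7798064951029657
slot 0.11106473772706837 0.01647360932466622 0.7883584826319086
[ 0.09150505 -0.05960265  0.17314957]
shift cm [-0.2  -0.69  8.51] turn [ 0.002 -0.001  0.002]
```

```bash
python3 -m jog '[[[0.4,-0.2,-0.7,1,0,0,0],[0.4,-0.2,-0.7,3,0,0,0],[0.4,-0.2,-0.7,5,0,0,0],[0.4,-0.2,-0.7,5,0,0,0]]]'
python3 - <<'E'
from h import *
print(tcpdeck());s=bot.read_state();print(s['time'],s['wrist_force'],s['width']);rel(*target(0,.088,-.785))
snap('wrist','w3.png');snap('side','sd3.png');snap('scene','sc3.png')
a=cv2.imread('pics/sc3.png')[130:330,270:470];b=cv2.imread('pics/sd3.png')[130:330,280:480]
cv2.imwrite('pics/c3.png',np.hstack([cv2.resize(x,(400,400),interpolation=cv2.INTER_CUBIC) for x in (a,b)]))
E
```

```text
time: 2.68
tool_pos: [0.4598, 0.2336, 0.3628]
tcp_rot: [0.422, 2.657, 0.421]
wrist_force: [-1.3, -0.1, -0.6]
width: 0.6
[ 0.08601557 -0.06703829  0.12128279]
2.675 [-1.2594078  -0.11437877 -0.63341287] 0.6003467622147338
shift cm [-0.07  0.25  3.33] turn [-0.002 -0.003  0.   ]
```

View pics/w3.png

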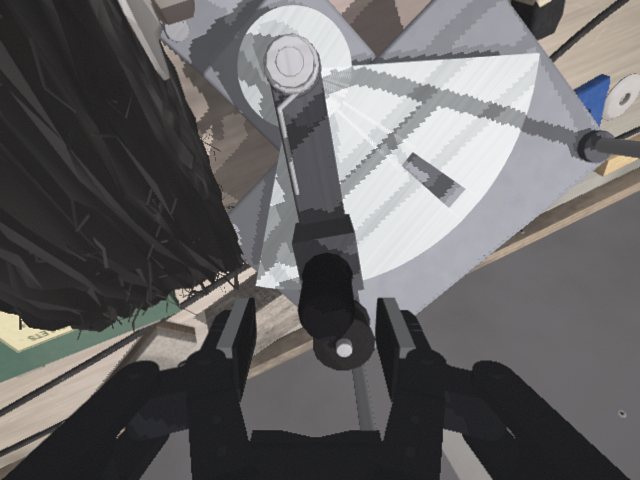

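View pics/c3.png

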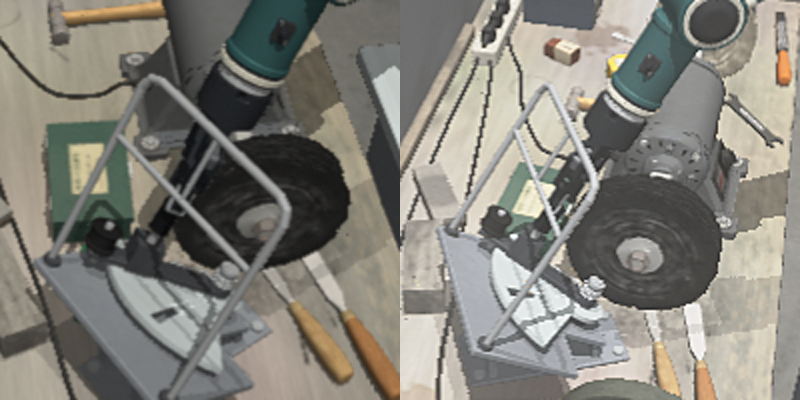

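```bash
python3 -m jog '[[[0.4,0,0.35,1.2,0,0,0],[0.4,0,0.35,3.3,0,0,0],[0.5,0,0.35,3.3,0,0,0],[0.8,0,0.35,3.3,0,0,0],[0.8,0,0.35,3.3,0,0,0],[0.8,0,0.35,3.3,0,0,0]]]' 25
python3 - <<'E'
from h import *
print(tcpdeck());s=bot.read_state();print(s['time'],s['wrist_force'],s['width']);
snap('wrist','w4.png')
E
```

```text
time: 3.58
tool_pos: [0.4757, 0.2447, 0.3386]
tcp_rot: [0.422, 2.651, 0.425]
wrist_force: [-0.6, 0.3, -1.3]
width: 0.286
[ 0.0905333  -0.06433694  0.09073357]
3.575 [-0.61719009  0.29616653 -1.28605076] 0.28556839990262634
```

View pics/w4.png

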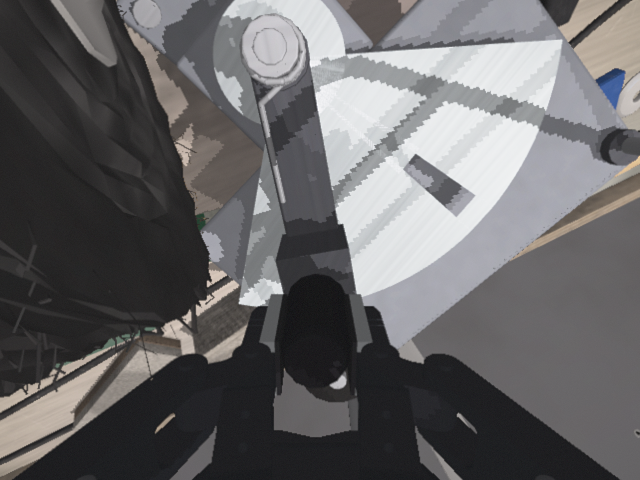

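```bash
python3 - <<'E'
from h import *
q=tcpdeck();a0=np.arctan2(q[1],q[0]);r=np.hypot(q[0],q[1]);o,D=deck()
s=bot.read_state();M=R.from_rotvec(s['tcp_rot']).as_matrix();print(r,a0)
for d in (.08,.18,.28,.38,.48,.58,.66,.70):
    v=np.array([r*np.cos(a0+d)-q[0],r*np.sin(a0+d)-q[1],0.0015]);print(d,(100*M.T@D@v).round(2))
E
```

```text
0.11107819809324292 -0.6177896148995883
0.08 [ 0.18  0.87 -0.15]
0.18 [ 0.51  1.93 -0.15]
0.28 [ 0.94  2.95 -0.14]
0.38 [ 1.47  3.93 -0.14]
0.48 [ 2.09  4.85 -0.14]
0.58 [ 2.81  5.7  -0.14]
0.66 [ 3.44  6.33 -0.14]
0.7 [ 3.77  6.62 -0.14]
```

```bash
python3 -m jog '[[[0.8,0,0,-0.15,0,0,0],[0.8,0.18,0.87,-0.15,0,0,-0.08],[0.8,0.51,1.93,-0.15,0,0,-0.18],[0.8,0.94,2.95,-0.15,0,0,-0.28]]]'
python3 - <<'E'
from h import *
q=tcpdeck();print(q,np.arctan2(q[1],q[0])+.618);s=bot.read_state();print(s['time'],s['wrist_force'],s['width'],deck()[1].T@s['wrist_force']);snap('wrist','w5.png')
E
```

```text
time: 4.12
tool_pos: [0.4737, 0.2738, 0.3465]
tcp_rot: [0.043, 2.658, 0.332]
wrist_force: [1.0, -5.3, -0.2]
width: 0.283
[ 0.10436612 -0.03742114  0.09188823] 0.27372294565359356
4.125 [ 0.99633761 -5.34130467 -0.15582869] 0.28332917923383827 [-1.40044813 -5.2144124   0.62861363]
```

View pics/w5.png

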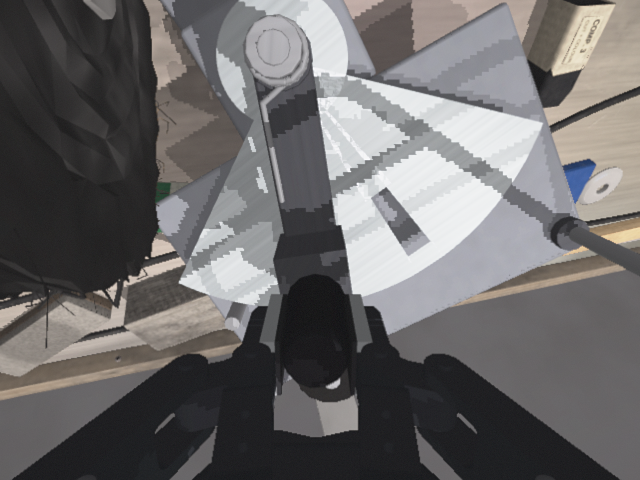

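```bash
python3 - <<'E'
from h import *
q=tcpdeck();a0=np.arctan2(q[1],q[0]);r=np.hypot(q[0],q[1]);o,D=deck()
s=bot.read_state();M=R.from_rotvec(s['tcp_rot']).as_matrix();print(r,a0)
for d in (.1,.2,.3,.4,.44):
    v=np.array([r*np.cos(a0+d)-q[0],r*np.sin(a0+d)-q[1],0]);print(d,(100*M.T@D@v).round(2))
E
```

```text
0.11102715986629388 -0.3352074724064308
0.1 [0.24 1.08 0.  ]
0.2 [0.58 2.14 0.  ]
0.3 [1.02 3.16 0.  ]
0.4 [1.57 4.12 0.  ]
0.44 [1.81 4.49 0.  ]
```

```bash
python3 -m jog '[[[0.8,0.24,1.08,0,0,0,-0.1],[0.8,0.58,2.14,0,0,0,-0.2],[0.8,1.02,3.16,0,0,0,-0.3],[0.8,1.57,4.12,0,0,0,-0.4],[0.8,1.81,4.49,0,0,0,-0.44],[0.8,1.81,4.49,0,0,0,-0.44]]]'
python3 - <<'E'
from h import *
q=tcpdeck();print(q,np.arctan2(q[1],q[0])+.618);s=bot.read_state();print(s['time'],s['q'],s['width'],deck()[1].T@s['wrist_force']);snap('wrist','w6.png')
E
```

```text
time: 4.92
tool_pos: [0.4563, 0.3192, 0.3494]
tcp_rot: [-0.527, 2.577, 0.187]
wrist_force: [2.1, -3.8, -0.4]
width: 0.282
[0.11020108 0.01089691 0.09184287] 0.7165616349132713
4.925 [ 0.58346507 -0.06180638  2.11220223 -0.10493434  0.57233194 -1.31744227] 0.28183926191135034 [-0.09511622 -4.31206911 -0.41858655]
```

View pics/w6.png

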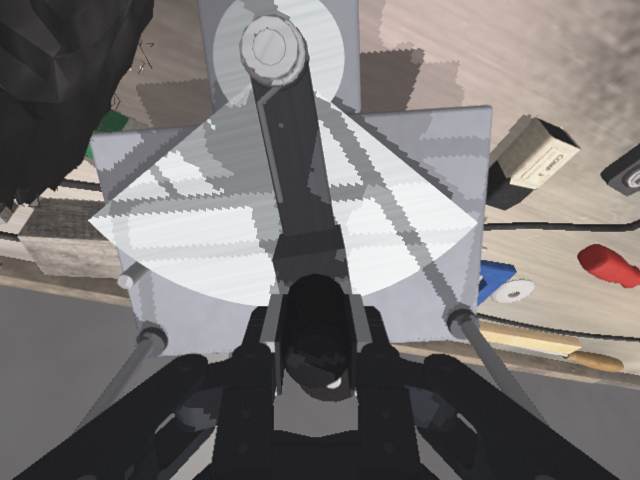

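```bash
python3 -m jog '[[[0.8,0.05,0.27,0,0,0,-0.025],[0.8,0.1,0.54,0,0,0,-0.05],[0.8,0.1,0.54,0.2,0,0,-0.05],[0.8,0.1,0.54,0.4,0,0,-0.05],[0.8,0.1,0.54,0.4,0,0,-0.05]]]' 35
python3 - <<'E'
from h import *
q=tcpdeck();print(q,np.arctan2(q[1],q[0])+.618);s=bot.read_state();print(s['time'],s['width'],deck()[1].T@s['wrist_force'])
E
```

```text
time: 5.6
tool_pos: [0.4552, 0.3251, 0.3454]
tcp_rot: [-0.592, 2.56, 0.17]
wrist_force: [2.6, -3.2, -2.4]
width: 0.281
[0.10959258 0.01658744 0.08752135] 0.7682153256072677
5.6 0.28111294136463594 [-0.44724413 -4.05345391 -2.5024316 ]
```

```bash
python3 -m jog '[[[0.8,0,0,0.2,0,0,0],[0.8,0,0,0.4,0,0,0],[0.8,0,0,0.6,0,0,0],[0.8,0,0,0.6,0,0,0]]]' 50
python3 - <<'E'
from h import *
q=tcpdeck();print(q,np.arctan2(q[1],q[0])+.618);s=bot.read_state();print(s['time'],s['width'],deck()[1].T@s['wrist_force']);snap('wrist','w7.png')
E
```

```text
time: 6.1
tool_pos: [0.4579, 0.3265, 0.3403]
tcp_rot: [-0.592, 2.56, 0.17]
wrist_force: [3.3, -2.7, -2.2]
width: 0.276
[0.10971583 0.01666451 0.08156477] 0.7687358455330988
6.1 0.2756974295496358 [ 0.36542149 -3.95060485 -2.79090301]
```

View pics/w7.png

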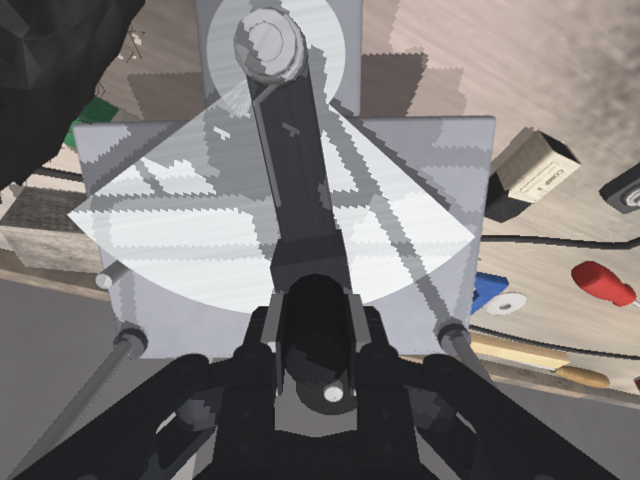

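```bash
python3 -m jog '[[[0.8,0,0,0.2,0,0,0],[0.8,0,0,0.4,0,0,0],[0.8,0,0,0.6,0,0,0],[0.8,0,0,0.8,0,0,0],[0.8,0,0,0.8,0,0,0]]]' 50
python3 - <<'E'
from h import *
q=tcpdeck();print(q,np.arctan2(q[1],q[0])+.618);s=bot.read_state();print(s['time'],s['width'],deck()[1].T@s['wrist_force']);snap('wrist','w8.png')
E
```

```text
time: 6.78
tool_pos: [0.4612, 0.3282, 0.335]
tcp_rot: [-0.592, 2.56, 0.17]
wrist_force: [-6.3, -8.9, 8.4]
width: 0.28
[0.11025749 0.01667596 0.07513726] 0.7681078758616537
6.775 0.2795308123093531 [-4.19544895 -5.10016461 12.11067557]
```

View pics/w8.png

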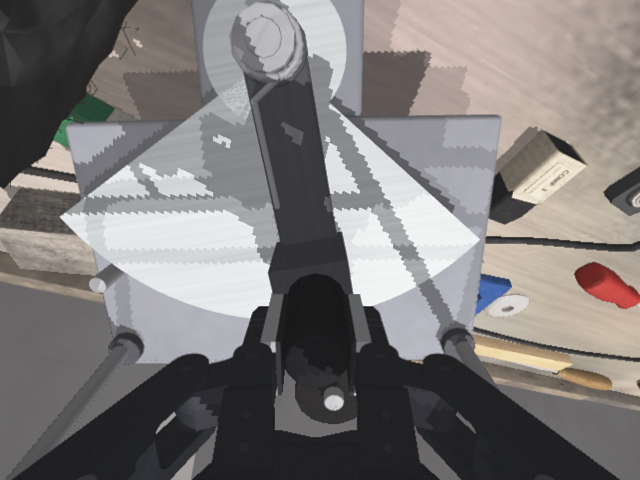

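```bash
python3 -m jog '[[[0.8,0,0,0.2,0,0,0],[0.8,0,0,0.3,0,0,0],[0.8,0,0,0.3,0,0,0]]]' 50
python3 - <<'E'
from h import *
q=tcpdeck();print(q,np.arctan2(q[1],q[0])+.618);s=bot.read_state();print(s['time'],s['width'],deck()[1].T@s['wrist_force'])
for n in('scene','side'): snap(n,n+'9.png')
a=cv2.imread('pics/scene9.png')[180:300,300:420];b=cv2.imread('pics/side9.png')[190:310,300:420]
cv2.imwrite('pics/c9.png',np.hstack([cv2.resize(x,(400,400),interpolation=cv2.INTER_CUBIC) for x in (a,b)]))
E
```

```text
time: 7.2
tool_pos: [0.462, 0.3287, 0.3348]
tcp_rot: [-0.591, 2.559, 0.17]
wrist_force: [-21.2, -17.3, 25.4]
width: 0.277
[0.11096223 0.01674835 0.07447253] 0.7678065629865309
7.2 0.277195475682642 [-10.42749485  -5.88321793  35.37047767]
```

View pics/c9.png

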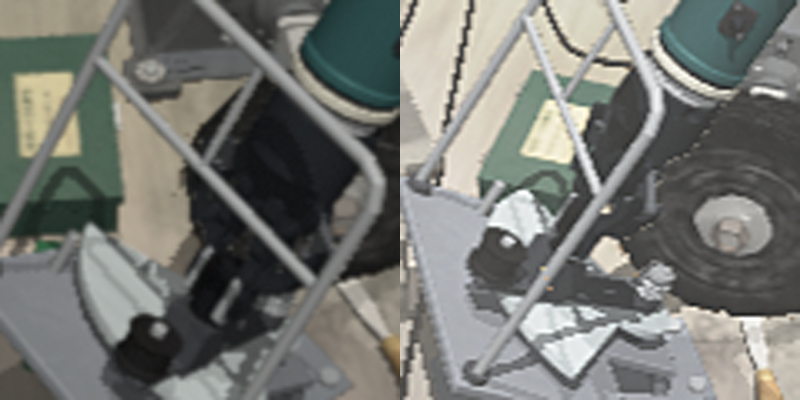

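```bash
python3 -m jog '[[[0.8,0,0,-0.3,0,0,0],[0.8,0,-0.15,-0.3,0,0,0],[0.8,0,-0.3,-0.3,0,0,0],[0.8,0,-0.3,-0.3,0,0,0]]]' 20
python3 - <<'E'
from h import *
q=tcpdeck();print(q,np.arctan2(q[1],q[0])+.618);s=bot.read_state();print(s['time'],s['width'],deck()[1].T@s['wrist_force'])
E
```

```text
time: 7.8
tool_pos: [0.4633, 0.3259, 0.3352]
tcp_rot: [-0.591, 2.557, 0.172]
wrist_force: [-3.8, -6.3, 8.1]
width: 0.279
[0.11101138 0.01369915 0.07489425] 0.7407823495308739
7.8 0.27890558767527696 [-1.32693771 -3.87420022 10.10805289]
```

Still spring-loaded but home; release and back off.

```bash
python3 -m jog '[[[0.7,0,-0.1,0,0,0,0],[0.4,0,-0.1,0,0,0,0],[0.4,0,-0.1,0,0,0,0],[0.4,0,-0.1,0,0,0,0]]]' 20
python3 - <<'E'
from h import *
q=tcpdeck();print(q,np.arctan2(q[1],q[0])+.618);s=bot.read_state();print(s['time'],s['width'],deck()[1].T@s['wrist_force']);snap('wrist','w10.png')
E
```

```text
time: 8.3
tool_pos: [0.463, 0.325, 0.3332]
tcp_rot: [-0.592, 2.56, 0.171]
wrist_force: [0.2, -0.2, -0.5]
width: 0.598
[0.10950229 0.01297363 0.07356167] 0.7359284430988311
8.3 0.5976695301558828 [-0.16415645 -0.26954626 -0.44939964]
```

View pics/w10.png

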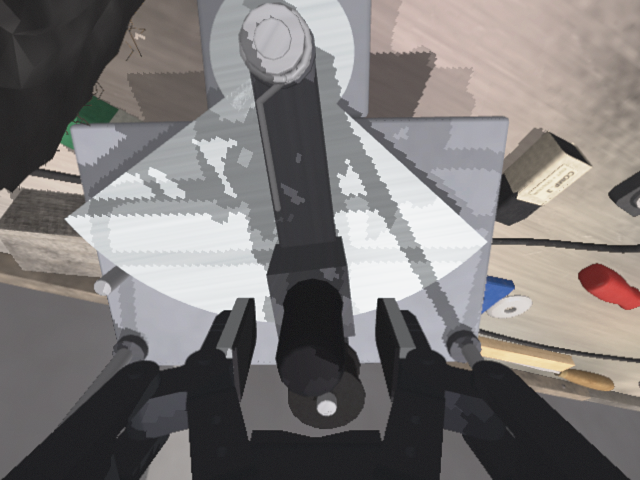

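```bash
python3 -m jog '[[[0.4,0,0,-2,0,0,0],[0.4,0,0,-5,0,0,0],[0.4,0,0,-9,0,0,0],[0.4,0,0,-12,0,0,0],[0.4,0,0,-12,0,0,0],[0.4,0,0,-12,0,0,0]]]'
python3 - <<'E'
from h import *
s=bot.read_state();print(s['time'],s['width'],s['wrist_force']);
snap('wrist','w11.png')
for n in('scene','side'): snap(n,n+'11.png')
a=cv2.imread('pics/scene11.png')[180:300,290:410];b=cv2.imread('pics/side11.png')[190:310,300:420]
cv2.imwrite('pics/c11.png',np.hstack([cv2.resize(x,(400,400),interpolation=cv2.INTER_CUBIC) for x in (a,b)]))
E
```

```text
time: 9.1
tool_pos: [0.4095, 0.2974, 0.4364]
tcp_rot: [-0.592, 2.561, 0.17]
wrist_force: [-0.4, -0.3, -1.3]
width: 0.598
9.1 0.5984899136352467 [-0.38996576 -0.33684659 -1.26084343]
```

View pics/w11.png

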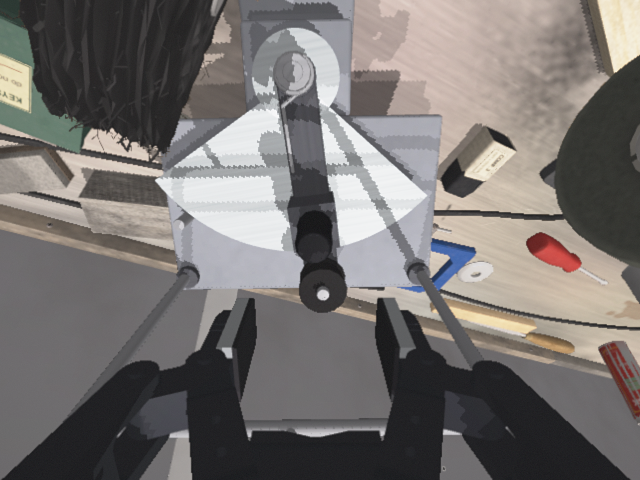

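View pics/c11.png

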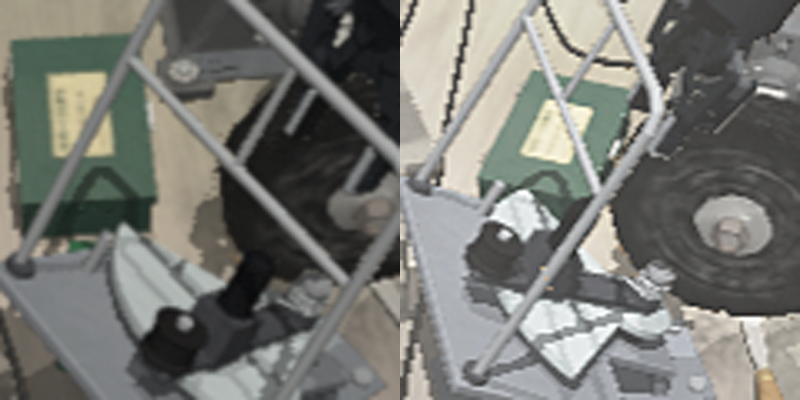

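```bash
python3 -c "
from workcell import bot
print(bot.finish_job())"
```

```text
the job is handed in; nothing more can be done
None
```

The tensioner arm is pinned back and the job was handed in at about 9.1 s of the 35 s allowed; no verdict was reported.

- **What I did:** I gripped the knob with the hand tilted like the pin and swung the arm to about 0.77 rad, where the wrist camera had shown the slot at about 0.79. I pushed the pin down about 16 mm until it stopped hard at about 35 N, let the spring settle it against the side of the slot, then opened the gripper and backed off 12 cm.
- **Last checks:** After release the pictures show the arm staying back, at about 0.74 rad judging by the hand's position at release, with the knob down on the boss. The bystanders look unmoved by eye. The wrist force was about 1 N, with the hand clear.
- **Disagreements:** One guard corner missed my fitted model of the stand by 3 to 5 pixels, and the knob top in the wrist view by about 4. The grip and the push did not depend on either. Nothing else failed or disagreed.

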